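# Rehouse the spice row in reverse order

### The job

Move the four spice jars from the dark tray to the raised bamboo rack, one jar standing in each bay, in reverse order: as seen from the robot, the jar that starts farthest left in the tray ends in the rightmost bay, the next one beside it, and so on, so that the one that starts farthest right ends in the leftmost bay. They are glass: keep them upright, and set them down rather than dropping them.

Things in the scene. Friction and masses are not known exactly. Their poses are not given: they have to be found in the camera images.
- jar_tall: The tall round spice jar, 52 mm diameter, 112 mm high with the lid. Glass, black label, solid bamboo lid 18 mm thick of the same outline as the glass: grip it by the lid from above. 0.2 to 0.34 kg. Origin: centre of the underside, z up. Starts on the cork mat of its shape, underside 16 mm up.
- jar_squat: The squat, widest round spice jar, 62 mm diameter, 84 mm high with the lid. Glass, black label, solid bamboo lid 18 mm thick of the same outline as the glass: grip it by the lid from above. 0.2 to 0.34 kg. Origin: centre of the underside, z up. Starts on the cork mat of its shape, underside 16 mm up.
- jar_square: The square spice jar, 50 x 50 mm, 102 mm high with the lid; its flat sides face along its x and y axes. Glass, black label, solid bamboo lid 18 mm thick of the same outline as the glass: grip it by the lid from above. 0.2 to 0.34 kg. Origin: centre of the underside, z up. Starts on the cork mat of its shape, underside 16 mm up.
- jar_hex: The six-sided spice jar, 46 mm across flats, 94 mm high with the lid; the flats face along its x axis and at 60 and 120 degrees from it. Glass, black label, solid bamboo lid 18 mm thick of the same outline as the glass: grip it by the lid from above. 0.2 to 0.34 kg. Origin: centre of the underside, z up. Starts on the cork mat of its shape, underside 16 mm up.
- old_tray: The old rack: low dark-wood tray fixed on the counter, 90 mm deep (x), 350 mm long (y), rim 16 mm high, floor 10 mm up. Holds the four cork mats, a jar on each, in a row along y at +127.5, +42.5, -42.5, -127.5 mm (left to right from the robot). Origin: centre of the underside, at counter height; +x away from the robot, +y to its left, within 0.12 rad. Either rack may be the nearer one.
- new_rack: The new rack: light bamboo riser on legs, fixed, empty at the start, 90 mm deep (x), 345 mm long (y). Four open-topped bays in a row, each 80 x 80 mm inside, centres at x = 0, y = +127.5, +42.5, -42.5, -127.5 mm (left to right from the robot), floor 55 mm above the origin, walls 14 mm high. Origin: centre of its footprint on the counter; +x away from the robot, +y to its left, within 0.12 rad.
- mat_tall: Round 66 mm cork mat, 6 mm thick, fixed in the old tray under the tall jar at the start; its outline stands 7 mm out all round the jar, and it marks which place of the row that jar had. Origin: centre of its underside, z up.
- mat_squat: Round 76 mm cork mat, 6 mm thick, fixed in the old tray under the squat jar at the start; its outline stands 7 mm out all round the jar, and it marks which place of the row that jar had. Origin: centre of its underside, z up.
- mat_square: Square 64 mm cork mat, 6 mm thick, fixed in the old tray under the square jar at the start; its outline stands 7 mm out all round the jar, and it marks which place of the row that jar had. Origin: centre of its underside, z up.
- mat_hex: Six-sided 60 mm (across flats) cork mat, 6 mm thick, fixed in the old tray under the six-sided jar at the start; its outline stands 7 mm out all round the jar, and it marks which place of the row that jar had. Origin: centre of its underside, z up.

How it is judged:
By the outcome, as a careful person would: the job done as asked, in the order asked, and still so for the second after the job is handed in, with the robot touching nothing.
It also fails if it takes over 96 s, if anything falls off the work surface, if the arm or the gripper's body presses on something with over 40 N, if the wrist force passes 120 N, or if a joint passes its speed limit or range.

### The arm

A 6-joint arm with a two-finger parallel gripper is mounted at the origin on the work surface. World frame = base frame: x ahead of the robot, y to its left, z up, the work surface at z = 0. Lengths are in m, angles in rad, forces in N, time in s.
With the tool pointing down it reaches from about 0.35 to 0.85 m from the base axis. Payload 8.1 kg.
Tool frame: the origin (TCP) lies at the very end of the fingers, on their centre line; the grasp point (between the pads) lies 19 mm behind it; z points along the fingers, y is the line along which they close (so a half turn about z gives the same grasp; the last joint's range is limited). The gripper opens to 93 mm and grips with 3 to 60 N. Pads are 15 mm wide; open, the fingers measure 128 mm over their backs; the gripper's body (75 mm by 188 mm) begins 65 mm behind the grasp point.
Start: joints at [1.065, 0.13, 1.488, -0, 1.523, -0.085], TCP at [0.245, 0.548, 0.219] pointing down, gripper open.
Joint ranges: [-2.96, 2.96], [-0.89, 2.26], [0.02, 2.5], [-1.34, 4.48], [0, 2.73], [-2.66, 2.66]. Speed limits (rad/s): [2.39, 2.39, 2.79, 3.14, 3.14, 3.14].

### API

Orientations are given as a rotation vector (axis times angle).
In Python, from plant import monitor, eyes, ticket gives the robot as it stands.
- The arm moves only by the tool arm_command, never from a script. Its argument "deltas" is a list that holds one entry, the list of rows, each a list of 6 numbers: the shift along the world's x, y, z in cm, then the turn, a rotation vector about the world's x, y, z in degrees. In form: [[[tx, ty, tz, rx, ry, rz], ...]]. A call has 1 to 12 rows; each row shifts and turns the commanded pose from where the row before left it; what a row does not reach is not made up. A row lasts 1/12 s, in which the tool goes at most 41.7 mm and 7.16 degrees, less where a joint would pass 70% of its speed; a pose out of reach is approached as far as the arm can. A call is refused whole if a number of a shift passes 4.17 or a number of a turn 7.16, either way. A call with a gripper value outside its range is refused whole. "gripper" is the opening, from -1 (shut) to 1 (fully open), set as the call begins (left out, the last holds). The fingers move at their own pace and stop on an object; "squeeze" is the grip in N (left out, the last holds). Time passes only in rows, so rows that do not move let the fingers close. It gives the time, the measured TCP pose, the force, the opening and the grip force at its end, in the units of the state.
- monitor.read_state(): the state, without advancing time (a new reading comes with each control period).
- eyes.read_camera(name): name is "side" or "top" or "wrist"; returns the picture (384x512x3 uint8, blue, green, red); there is no depth.
- eyes.camera_model(name): a dict with "fx", "fy", "cx", "cy" (pixels), "rvec" (rotation vector, rad) and "tvec" (3), from world to camera coordinates, as OpenCV has them. Camera axes: x right, y down, z forward; pixel columns grow to the right and rows downward; lengths in m; the calibration is good to about 2 mm. A picture is of the moment at which its call begins: read the wrist's pose just before it. camera_model takes no time and is no camera call; for the wrist camera it gives the pose at the moment of the call.
- ticket.close_job(): hands the job in; it is judged then, once.
The state is a dict: "t": time; "q": joint angles; "dq": joint speeds; "joint_torque": joint torques, N m; "tool_pos": TCP position; "orientation": TCP orientation; "force": force on the tool from outside, world axes, zero at the start; "wrist_torque": the same for the moment, N m; "opening": finger opening in m; "gripper_force": force on a finger pad.
Only numpy, scipy, OpenCV 4.12 (cv2) and the standard library are available. Lean on these libraries where they do the work, as an engineer would, in place of code of your own. Each camera call takes 0.05 s, during which the arm holds its last target. There are 200 camera calls.

## Working session

There is one attempt and no reset: what is moved stays moved. The work goes in short steps, Python scripts to look and compute and a tool call to move; the robot and the scene stay as the last step left them, time stands still between calls to the robot, and variables do not carry over. Pictures are saved under pics/ and viewed, at most 14 in all, crops included, and the job is handed in when it is done.

Besides the shell and the picture viewer there is one more tool, called after ">>>" in YAML: its name, and indented under it one key for each argument. arm_command: Moves the arm, as the interface text tells. Its arguments: {"type":"object","properties":{"deltas":{"type":"array"},"gripper":{"type":"number"},"squeeze":{"type":"number"}},"required":["deltas"]}

```bash
mkdir -p pics
python3 - <<'E'
from plant import monitor, eyes
import cv2, numpy as np
s=monitor.read_state(); print(s)
for n in ("top","side"):
    im=eyes.read_camera(n); cv2.imwrite(f"pics/{n}0.png",im)
    print(n,eyes.camera_model(n))
E
```

```text
{'t': 0.0, 'q': array([ 1.06461160e+00,  1.31159463e-01,  1.48926224e+00,  5.13711961e-06,
        1.52298538e+00, -8.53624082e-02]), 'dq': array([ 0.00197514, -0.00124766, -0.00126484, -0.00061078, -0.00102633,
       -0.00065135]), 'joint_torque': array([-5.02570892e-04, -5.59856057e+01, -4.91745114e+01,  7.65508530e-02,
        3.59406089e-02, -1.16504293e-04]), 'tool_pos': array([0.24479202, 0.54718061, 0.21759782]), 'orientation': array([-6.56048003e-01, -3.07178197e+00,  2.72351822e-03]), 'force': array([-0.32477128,  0.58851757,  0.32602556]), 'wrist_torque': array([ 0.03588098, -0.01129434, -0.00078987]), 'gripper_force': 0.0, 'opening': 0.09301471244077453}
top {'fx': 396.536580881568, 'fy': 396.536580881568, 'cx': 256.2476748098838, 'cy': 192.6959407461875, 'rvec': array([ 2.15238291, -2.17697071,  0.14459854]), 'tvec': array([-0.00220365,  0.57119831,  0.66820982])}
side {'fx': 485.09816528403053, 'fy': 485.09816528403053, 'cx': 264.2220224370791, 'cy': 193.54663131545854, 'rvec': array([ 0.89293506, -2.36216065,  1.22672024]), 'tvec': array([0.39459345, 0.26308205, 0.54137846])}
```

View pics/top0.png

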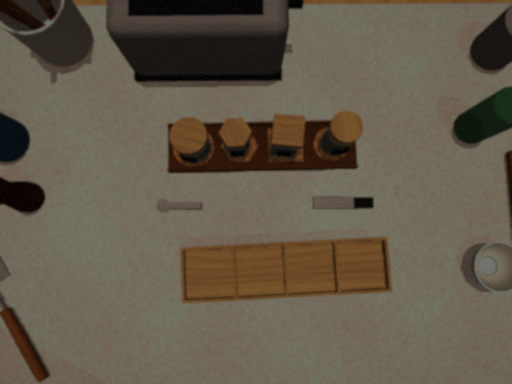

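View pics/side0.png

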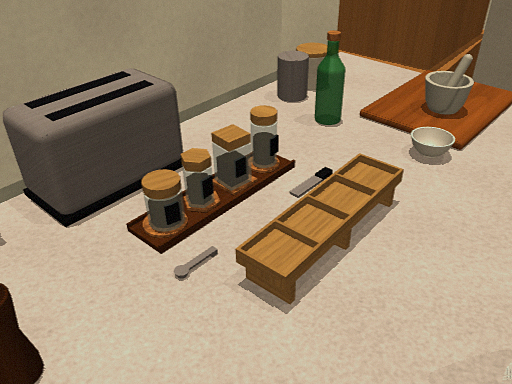

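Top view: jars in the row at about (188,135) squat, (236,133) hex, (288,130) square, (346,127) tall, left to right. The rack is nearer the robot, corners about (182,248), (387,238), (390,291), (184,300).

```bash
cat > h.py <<'E'
import cv2, numpy as np
from plant import monitor, eyes
def ray(n,uv,z,m=None):
    m=m or eyes.camera_model(n); R=cv2.Rodrigues(m["rvec"])[0]; t=np.array(m["tvec"])
    uv=np.atleast_2d(uv).astype(float)
    d=np.c_[(uv[:,0]-m["cx"])/m["fx"],(uv[:,1]-m["cy"])/m["fy"],np.ones(len(uv))]@R
    c=-R.T@t
    return (c+d*((z-c[2])/d[:,2])[:,None])
def wood(im,smin=90,vmin=110):
    h=cv2.cvtColor(im,cv2.COLOR_BGR2HSV)
    return cv2.inRange(h,(8,smin,vmin),(25,255,255))
E
python3 - <<'E'
from h import *
for n in ("top","side"):
    im=cv2.imread(f"pics/{n}0.png"); h=cv2.cvtColor(im,cv2.COLOR_BGR2HSV)
    if n=="top":
        for p in [(188,132),(208,160),(236,130),(288,130),(288,146),(345,125),(210,270),(183,270),(240,165)]: print(p,h[p[1],p[0]])
        m=wood(im)
        cs,_=cv2.findContours(m,cv2.RETR_EXTERNAL,cv2.CHAIN_APPROX_NONE)
        for c in cs:
            if cv2.contourArea(c)>150: print(cv2.contourArea(c),cv2.boundingRect(c),np.round(cv2.minAreaRect(c)[0],1),np.round(cv2.boxPoints(cv2.minAreaRect(c)),1).tolist())
        a=im[100:310,160:400]; b=cv2.merge([m]*3)[100:180,160:400]
        cv2.imwrite("pics/crop1.png",cv2.resize(np.vstack([a[:80],b]),None,fx=3.3,fy=3.3,interpolation=cv2.INTER_CUBIC))
E
```

```text
(188, 132) [ 15 169 110]
(208, 160) [ 11 192  57]
(236, 130) [ 15 165 105]
(288, 130) [ 16 165 110]
(288, 146) [ 16 157  47]
(345, 125) [ 17 158 116]
(210, 270) [ 15 178 106]
(183, 270) [ 14 162  88]
(240, 165) [ 13 238  44]
424.5 (188, 283, 47, 14) [210.9 289.5] [[187.60000610351562, 284.29998779296875], [233.89999389648438, 282.79998779296875], [234.3000030517578, 294.6000061035156], [188.0, 296.1000061035156]]
455.0 (238, 280, 46, 15) [260.5 286.8] [[237.8000030517578, 281.5], [282.6000061035156, 279.3999938964844], [283.20001220703125, 292.1000061035156], [238.39999389648438, 294.20001220703125]]
261.0 (339, 279, 45, 10) [361.  283.5] [[339.0, 279.0], [383.0, 279.0], [383.0, 288.0], [339.0, 288.0]]
529.5 (287, 274, 47, 18) [309.8 282.4] [[286.29998779296875, 275.70001220703125], [332.6000061035156, 273.3999938964844], [333.3999938964844, 289.20001220703125], [287.0, 291.3999938964844]]
416.5 (187, 259, 46, 18) [209.2 268.1] [[186.10000610351562, 275.20001220703125], [187.10000610351562, 258.3999938964844], [232.1999969482422, 261.1000061035156], [231.1999969482422, 277.8999938964
[... 269 characters left out ...]
, 247.89999389648438], [280.1000061035156, 245.39999389648438], [281.6000061035156, 271.8999938964844], [237.10000610351562, 274.3999938964844]]
586.0 (286, 245, 46, 33) [308.5 261. ] [[286.0, 245.0], [331.0, 245.0], [331.0, 277.0], [286.0, 277.0]]
582.5 (337, 244, 45, 20) [358.8 251.5] [[336.29998779296875, 244.8000030517578], [379.1000061035156, 239.60000610351562], [381.29998779296875, 258.1000061035156], [338.5, 263.29998779296875]]
161.0 (172, 126, 33, 15) [188.2 132.8] [[170.89999389648438, 132.10000610351562], [173.0, 124.5], [205.5, 133.5], [203.39999389648438, 141.10000610351562]]
512.5 (336, 111, 27, 30) [349.  125.5] [[336.0, 111.0], [362.0, 111.0], [362.0, 140.0], [336.0, 140.0]]
```

View pics/crop1.png

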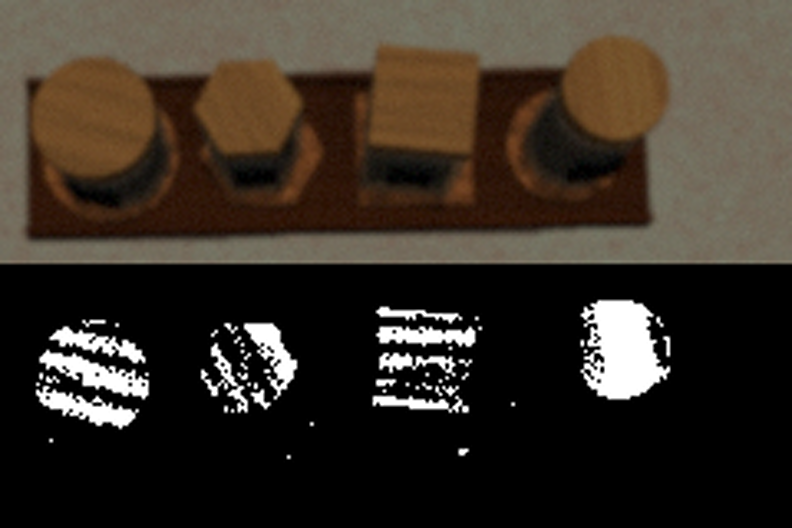

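The crop shows clean lid tops brighter than mats and lid sides; a value threshold near 80 should isolate them.

Run:
```python
from h import *
im=cv2.imread("pics/top0.png"); m=wood(im,110,82)
H={'squat':.100,'hex':.110,'square':.118,'tall':.128}
nm=list(H)
cs,_=cv2.findContours(m[:230],cv2.RETR_EXTERNAL,cv2.CHAIN_APPROX_NONE)
cs=[c for c in cs if 170<c[:,0,0].mean()<370 and cv2.contourArea(c)>300]
cs.sort(key=lambda c:c[:,0,0].mean())
for n,c in zip(nm,cs):
    w=ray("top",c[:,0],H[n])[:,:2].astype(np.float32)
    hull=cv2.convexHull(w); r=cv2.minAreaRect(hull); M=cv2.moments(hull)
    print(n,cv2.boundingRect(c),'centroid',M['m10']/M['m00'],M['m01']/M['m00'],'rect',np.round(r[0],4),np.round(r[1],4),r[2],'area d',2*np.sqrt(M['m00']/np.pi))
    hh=hull[:,0]-[M['m10']/M['m00'],M['m01']/M['m00']]
    for d in range(-30,60,2):  # support widths
        pass
    if n in('hex','square'):
        ds=np.radians(np.arange(0,180,1)); W=[np.ptp(hh@[np.cos(a),np.sin(a)]) for a in ds]
        k=np.argsort(W)[:12]; print('  min widths at deg',sorted(k),np.round(min(W),4))
m[:230]=0; m[:, :150]=0;m[:,420:]=0
m=cv2.morphologyEx(wood(im,110,65)*1,cv2.MORPH_CLOSE,np.ones((7,7)))
c=max([c for c in cv2.findContours(m[230:310,170:400],cv2.RETR_EXTERNAL,cv2.CHAIN_APPROX_NONE)[0]],key=cv2.contourArea)
w=ray("top",c[:,0]+[170,230],.069)[:,:2].astype(np.float32)
r=cv2.minAreaRect(w);print('rack',r)
# tray outline dark at z .016
h=cv2.cvtColor(im,cv2.COLOR_BGR2HSV); mt=cv2.inRange(h,(0,150,0),(20,255,75))[110:185,155:370]
mt=cv2.morphologyEx(mt,cv2.MORPH_CLOSE,np.ones((9,9)))
c=max(cv2.findContours(mt,cv2.RETR_EXTERNAL,cv2.CHAIN_APPROX_NONE)[0],key=cv2.contourArea)
w=ray("top",c[:,0]+[155,110],.016)[:,:2].astype(np.float32)
print('tray',cv2.minAreaRect(w))
```

```text
squat (169, 117, 38, 45) centroid 0.6559419360032087 0.10422140751460285 rect [0.6577 0.1054] [0.0599 0.0667] 34.02202606201172 area d 0.06355477286004892
hex (219, 118, 32, 28) centroid 0.6613776814805418 0.02577692904018189 rect [0.6617 0.0261] [0.0499 0.0446] 89.4732666015625 area d 0.047316038395373516
  min widths at deg [np.int64(0), np.int64(1), np.int64(2), np.int64(3), np.int64(4), np.int64(5), np.int64(6), np.int64(7), np.int64(176), np.int64(177), np.int64(178), np.int64(179)] 0.0447
square (272, 114, 34, 32) centroid 0.6620381064968638 -0.05960677599546037 rect [ 0.662  -0.0595] [0.051  0.0498] 82.98951721191406 area d 0.055549940867084764
  min widths at deg [np.int64(0), np.int64(82), np.int64(83), np.int64(171), np.int64(172), np.int64(173), np.int64(174), np.int64(175), np.int64(176), np.int64(177), np.int64(178), np.int64(179)] 0.0496
tall (331, 111, 32, 31) centroid 0.6639452806377415 -0.1504667090271985 rect [ 0.664  -0.1506] [0.049  0.0485] 89.48002624511719 area d 0.04958569808409869
rack ((0.4395146667957306, -0.0548182874917984), (0.08979269117116928, 0.34404388070106506), 2.2935407161712646)
tray ((0.6603327989578247, -0.020873531699180603), (0.08881835639476776, 0.3432886600494385), 0.9988408088684082)
```

>>> arm_command:
  deltas:
    - [[2.6, -2.8, 0.2, 0, 0, -5.5], [2.6, -2.8, 0.2, 0, 0, -5.5], [2.6, -2.8, 0.2, 0, 0, -5.5], [2.6, -2.8, 0.2, 0, 0, -5.5], [2.6, -2.8, 0.2, 0, 0, -5.5], [2.6, -2.8, 0.2, 0, 0, -5.5], [2.6, -2.8, 0.2, 0, 0, -5.5], [2.6, -2.8, 0.2, 0, 0, -5.5], [2.6, -2.8, 0.2, 0, 0, -5.5], [2.6, -2.8, 0.2, 0, 0, -5.5], [2.6, -2.8, 0.2, 0, 0, -5.5], [2.6, -2.8, 0.2, 0, 0, -5.4]]
  gripper: 1
  squeeze: 25

```text
t: 1.1
tool_pos: [0.5579, 0.21, 0.2423]
orientation: [-2.227, -2.216, 0.001]
force: [0.4, -0.0, -0.6]
opening: 0.0928
gripper_force: 0.0
```

>>> arm_command:
  deltas:
    - [[2.6, -2.8, 0, 0, 0, 0], [2.6, -2.8, 0, 0, 0, 0], [2.6, -2.8, 0, 0, 0, 0], [1, -1.5, 0, 0, 0, 0], [0, 0, 0, 0, 0, 0], [0, 0, 0, 0, 0, 0]]

```text
t: 1.6
tool_pos: [0.6449, 0.112, 0.2417]
orientation: [-2.223, -2.218, 0.002]
force: [0.2, 0.4, -0.5]
opening: 0.0932
gripper_force: 0.0
```

Run:
```python
from h import *
s=monitor.read_state(); print(s['t'],s['tool_pos'],s['orientation'],s['q'])
m=eyes.camera_model("wrist"); np.save('wm.npy',m,allow_pickle=True); print(m)
im=eyes.read_camera("wrist"); cv2.imwrite("pics/w1.png",im)
```

```text
1.6 [0.64487962 0.11195616 0.24169687] [-2.22277000e+00 -2.21810702e+00  1.74480079e-03] [9.33683574e-02 2.71628418e-01 1.28637181e+00 3.83170597e-04
 1.58535132e+00 9.54736230e-02]
{'fx': 327.8644473532399, 'fy': 327.8644473532399, 'cx': 255.57523013775307, 'cy': 185.7164658363361, 'rvec': array([-2.89811763e+00,  2.53569975e-03,  1.60237535e-03]), 'tvec': array([-0.64517166,  0.07674626,  0.43967862])}
```

View pics/w1.png

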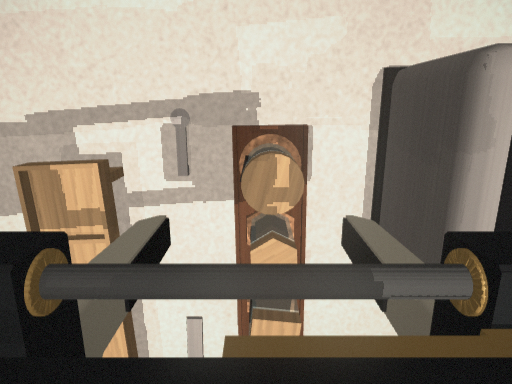

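Squat lid at about (272,182), radius ~31 px; fingers straddle the row near/far, toaster on the right.

Run:
```python
from h import *
m=np.load('wm.npy',allow_pickle=True).item()
im=cv2.imread("pics/w1.png")
mk=wood(im,70,120); mk[:,:235]=0; mk[:,312:]=0; mk[:140]=0; mk[240:]=0
mk=cv2.morphologyEx(mk,cv2.MORPH_OPEN,np.ones((7,7)))
c=max(cv2.findContours(mk,cv2.RETR_EXTERNAL,cv2.CHAIN_APPROX_NONE)[0],key=cv2.contourArea)
print(cv2.minEnclosingCircle(c),cv2.boundingRect(c))
print(ray("",[[272,182],list(cv2.minEnclosingCircle(c)[0])],.1,m))
print('lid half px->m',np.diff(ray("",[[272-31,182],[272+31,182]],.1,m),axis=0))
# tray sides, toaster edge
print('tray',ray("",[[234,126],[307,126],[236,230],[305,230]],.016,m))
print('toaster',ray("",[[385,70],[374,210]],0.0,m))
for n,px,z in (('squat',(188.2,135.8),.1),('hex',(235.5,132.7),.11),('sq',(288.8,130.3),.118),('tall',(346.1,126.7),.128)): print(n,ray("top",[px],z))
print('toaster top',ray("top",[[208,80]],0.02),ray("top",[[200,13]],.19))
```

```text
((284.90191650390625, 184.72752380371094), 44.023807525634766) (241, 141, 63, 88)
[[0.66129355 0.10652685 0.1       ]
 [0.67378434 0.1037989  0.1       ]]
lid half px->m [[ 5.97701354e-02 -9.86019934e-05  0.00000000e+00]]
tray [[0.62006661 0.15449713 0.016     ]
 [0.70602091 0.15434227 0.016     ]
 [0.62029992 0.02392157 0.016     ]
 [0.70816771 0.02378899 0.016     ]]
toaster [[0.79797111 0.21816315 0.        ]
 [0.7997645  0.04512246 0.        ]]
squat [[0.65788629 0.10207062 0.1       ]]
hex [[0.65961206 0.02452234 0.11      ]]
sq [[ 0.66055879 -0.06065365  0.118     ]]
tall [[ 0.66274284 -0.14991564  0.128     ]]
toaster top [[0.78636225 0.07886258 0.02      ]] [[0.81660932 0.0720482  0.19      ]]
```

>>> arm_command:
  deltas:
    - [[1.5, -0.7, 0, 0, 0, 0], [0, 0, -3, 0, 0, 0], [0, 0, -3, 0, 0, 0], [0, 0, -3, 0, 0, 0], [0, 0, -3, 0, 0, 0], [0, 0, -2, 0, 0, 0], [0, 0, -1.5, 0, 0, 0], [0, 0, -0.8, 0, 0, 0], [0, 0, -0.5, 0, 0, 0], [0, 0, 0, 0, 0, 0], [0, 0, 0, 0, 0, 0]]

```text
t: 2.57
tool_pos: [0.6609, 0.1061, 0.0762]
orientation: [2.22, 2.221, 0.003]
force: [-0.2, 0.4, 1.6]
opening: 0.093
gripper_force: 0.0
```

>>> arm_command:
  deltas:
    - [[0, 0, 0, 0, 0, 0], [0, 0, 0, 0, 0, 0], [0, 0, 0, 0, 0, 0], [0, 0, 0, 0, 0, 0], [0, 0, 0, 0, 0, 0], [0, 0, 0, 0, 0, 0], [0, 0, 0, 0, 0, 0], [0, 0, 0, 0, 0, 0]]
  gripper: -1
  squeeze: 25

```text
t: 3.23
tool_pos: [0.6604, 0.1056, 0.075]
orientation: [2.221, 2.221, 0.001]
force: [1.0, -0.1, 1.0]
opening: 0.0616
gripper_force: 25.0
```

Run:
```python
from h import *
s=monitor.read_state(); print(s['t'],s['tool_pos'],s['opening'],s['gripper_force'],s['wrist_torque'])
m=eyes.camera_model("wrist"); im=eyes.read_camera("wrist"); cv2.imwrite("pics/w2.png",im)
```

```text
3.2333 [0.66038862 0.10563231 0.07498089] 0.061568501200269736 24.999777004122734 [-0.11413882 -0.04701762  0.00203916]
```

View pics/w2.png

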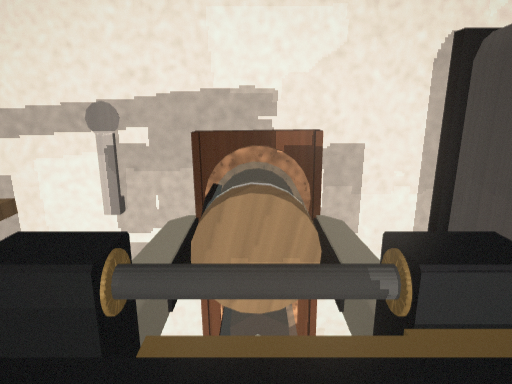

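Jar held by the lid, centred (opening 61.6 mm). Lifting and carrying to the rightmost bay.

>>> arm_command:
  deltas:
    - [[0, 0, 0.5, 0, 0, 0], [0, 0, 1.5, 0, 0, 0], [0, 0, 2.5, 0, 0, 0], [0, 0, 3, 0, 0, 0], [0, 0, 3, 0, 0, 0], [0, 0, 2, 0, 0, 0], [0, 0, 1, 0, 0, 0], [-0.6, -0.8, 0, 0, 0, 0], [-1.2, -1.6, 0, 0, 0, 0], [-2, -2.6, 0, 0, 0, 0], [-2.2, -3, 0, 0, 0, 0], [-2.2, -3, 0, 0, 0, 0]]

```text
t: 4.28
tool_pos: [0.5753, -0.0053, 0.2068]
orientation: [-2.218, -2.22, 0.005]
force: [0.8, -0.4, -2.7]
opening: 0.0611
gripper_force: 25.0
```

>>> arm_command:
  deltas:
    - [[-2.2, -3, 0, 0, 0, 0], [-2.2, -3, 0, 0, 0, 0], [-2.2, -3, 0, 0, 0, 0], [-2.2, -3, 0, 0, 0, 0], [-2.2, -2.8, 0, 0, 0, 0], [-1.4, -1.3, 0, 0, 0, 0], [-0.8, -0.6, 0, 0, 0, 0], [0, 0, 0, 0, 0, 0], [0, 0, 0, 0, 0, 0], [0, 0, 0, 0, 0, 0]]

```text
t: 5.12
tool_pos: [0.4463, -0.1704, 0.209]
orientation: [-2.22, -2.221, -0.0]
force: [0.5, -0.1, -3.1]
opening: 0.0615
gripper_force: 25.0
```

Run:
```python
from h import *
s=monitor.read_state(); print(s['t'],s['tool_pos'],s['orientation'],s['opening'],s['gripper_force'],s['force'])
m=eyes.camera_model("wrist"); im=eyes.read_camera("wrist"); np.save('wm.npy',m,allow_pickle=True);cv2.imwrite("pics/w3.png",im)
```

```text
5.1167 [ 0.4462736  -0.17044864  0.20900143] [-2.22033777e+00 -2.22114587e+00 -4.27658556e-04] 0.06151552713336562 24.998194612562656 [ 0.49917965 -0.06659699 -3.09911004]
```

View pics/w3.png

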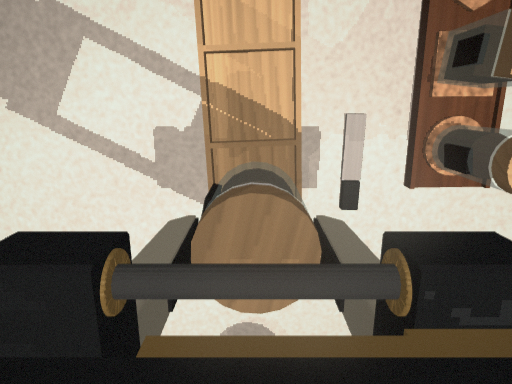

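Run:
```python
from h import *
m=np.load('wm.npy',allow_pickle=True).item()
im=cv2.imread("pics/w3.png")
print(ray("",[[203,49],[300,49],[207,141],[301,138],[255,140],[251,48]],.069,m).round(4))
g=cv2.cvtColor(im,cv2.COLOR_BGR2HSV)
for r in (100,20,70,150): print(r,[(u,g[r,u].tolist()) for u in list(range(194,214,2))+list(range(290,306,2))])
```

```text
[[ 0.4012 -0.0564  0.069 ]
 [ 0.4857 -0.0563  0.069 ]
 [ 0.4018 -0.1362  0.069 ]
 [ 0.4892 -0.1334  0.069 ]
 [ 0.4465 -0.1353  0.069 ]
 [ 0.443  -0.0555  0.069 ]]
100 [(194, [26, 22, 231]), (196, [28, 16, 230]), (198, [30, 16, 230]), (200, [24, 18, 230]), (202, [16, 106, 156]), (204, [15, 113, 154]), (206, [15, 113, 153]), (208, [15, 112, 84]), (210, [16, 114, 155]), (212, [16, 113, 153]), (290, [16, 112, 205]), (292, [16, 111, 142]), (294, [17, 103, 99]), (296, [16, 109, 205]), (298, [16, 109, 210]), (300, [15, 109, 212]), (302, [20, 32, 228]), (304, [22, 26, 229])]
20 [(194, [25, 26, 225]), (196, [16, 106, 194]), (198, [15, 112, 192]), (200, [15, 114, 194]), (202, [17, 117, 87]), (204, [17, 108, 220]), (206, [17, 110, 221]), (208, [16, 112, 212]), (210, [15, 112, 207]), (212, [16, 110, 223]), (290, [17, 107, 222]), (292, [15, 110, 162]), (294, [17, 104, 86]), (296, [16, 111, 205]), (298, [16, 112, 203]), (300, [16, 93, 211]), (302, [20, 32, 225]), (304, [19, 34, 224])]
70 [(194, [23, 23, 230]), (196, [24, 18, 230]), (198, [32, 18, 229]), (200, [16, 112, 218]), (202, [16, 113, 216]), (204, [16, 113, 209]), (206, [15, 121, 84]), (208, [18, 108, 226]), (210, [16, 112, 224]), (212, [17, 112, 226]), (290, [16, 110, 206]), (292, [15, 111, 211]), (294, [15, 105, 97]), (296, [15, 113, 204]), (298, [15, 110, 206]), (300, [15, 112, 205]), (302, [20, 30, 228]), (304, [17, 35, 226])]
150 [(194, [15, 40, 180]), (196, [16, 39, 177]), (198, [16, 41, 174]), (200, [14, 41, 173]), (202, [15, 41, 173]), (204, [16, 39, 169]), (206, [16, 109, 150]), (208, [15, 112, 146]), (210, [16, 109, 129]), (212, [16, 113, 99]), (290, [16, 105, 141]), (292, [16, 111, 138]), (294, [16, 105, 117]), (296, [15, 106, 123]), (298, [16, 102, 140]), (300, [16, 105, 139]), (302, [16, 42, 171]), (304, [17, 41, 170])]
```

Rack as seen agrees within ~3 mm; bay centre about (0.446, -0.180). Lowering.

>>> arm_command:
  deltas:
    - [[0, -1, 0, 0, 0, 0], [0, 0, -1.5, 0, 0, 0], [0, 0, -2.5, 0, 0, 0], [0, 0, -2.5, 0, 0, 0], [0, 0, -1.5, 0, 0, 0], [0, 0, -0.7, 0, 0, 0], [0, 0, -0.4, 0, 0, 0], [0, 0, 0, 0, 0, 0], [0, 0, 0, 0, 0, 0], [0, 0, 0, 0, 0, 0]]

```text
t: 6.0
tool_pos: [0.4471, -0.1818, 0.1201]
orientation: [2.22, 2.22, 0.001]
force: [0.8, 0.1, -3.1]
opening: 0.0617
gripper_force: 25.0
```

>>> arm_command:
  deltas:
    - [[0, 0, -0.15, 0, 0, 0], [0, 0, -0.1, 0, 0, 0], [0, 0, -0.1, 0, 0, 0], [0, 0, 0, 0, 0, 0], [0, 0, 0, 0, 0, 0]]

```text
t: 6.42
tool_pos: [0.446, -0.1813, 0.1151]
orientation: [-2.222, -2.221, -0.0]
force: [0.5, 0.7, -4.2]
opening: 0.0615
gripper_force: 25.0
```

>>> arm_command:
  deltas:
    - [[0, 0, -0.1, 0, 0, 0], [0, 0, 0, 0, 0, 0], [0, 0, 0, 0, 0, 0]]

```text
t: 6.67
tool_pos: [0.446, -0.1813, 0.114]
orientation: [-2.222, -2.221, 0.0]
force: [0.1, 0.4, -3.6]
opening: 0.0618
gripper_force: 25.0
```

>>> arm_command:
  deltas:
    - [[0, 0, -0.1, 0, 0, 0], [0, 0, 0, 0, 0, 0], [0, 0, 0, 0, 0, 0]]

```text
t: 6.92
tool_pos: [0.4462, -0.1815, 0.1138]
orientation: [2.221, 2.221, -0.0]
force: [-3.2, 2.4, 4.4]
opening: 0.0616
gripper_force: 25.0
```

>>> arm_command:
  deltas:
    - [[0, 0, 0, 0, 0, 0], [0, 0, 0, 0, 0, 0], [0, 0, 0, 0, 0, 0], [0, 0, 0, 0, 0, 0], [0, 0, 1, 0, 0, 0], [0, 0, 2, 0, 0, 0], [0, 0, 3, 0, 0, 0], [0, 0, 3.5, 0, 0, 0], [0, 0, 3, 0, 0, 0], [1, 1, 0, 0, 0, 0], [2.4, 2.4, 0, 0, 0, 0], [2.8, 2.8, 0, 0, 0, 0]]
  gripper: 1

```text
t: 7.92
tool_pos: [0.5089, -0.1201, 0.2405]
orientation: [2.223, 2.215, 0.002]
force: [0.0, -0.5, -0.4]
opening: 0.0931
gripper_force: 0.0
```

>>> arm_command:
  deltas:
    - [[2.8, 2.8, 0, 0, 0, 0], [2.8, 2.8, 0, 0, 0, 0], [2.8, 2.8, 0, 0, 0, 0], [2.8, 2.8, 0, 0, 0, 0], [2.4, 2.2, 0, 0, 0, 0], [1.6, 1, 0, 0, 0, 0], [0, 0, 0, 0, 0, 0], [0, 0, 0, 0, 0, 0]]

```text
t: 8.58
tool_pos: [0.6604, 0.0255, 0.238]
orientation: [-2.22, -2.223, 0.001]
force: [-0.2, -0.1, 0.5]
opening: 0.0928
gripper_force: 0.0
```

Run:
```python
from h import *
s=monitor.read_state(); print(s['t'],s['tool_pos'],s['orientation'],s['opening'])
m=eyes.camera_model("wrist"); im=eyes.read_camera("wrist"); np.save('wm.npy',m,allow_pickle=True)
s=eyes.read_camera("side")
cv2.imwrite("pics/w4.png",np.vstack([im[:290],s[130:320]]))
```

```text
8.5833 [0.66037163 0.02548867 0.2380192 ] [-2.21952655e+00 -2.22273129e+00  8.84701911e-04] 0.09283330036607654
```

View pics/w4.png

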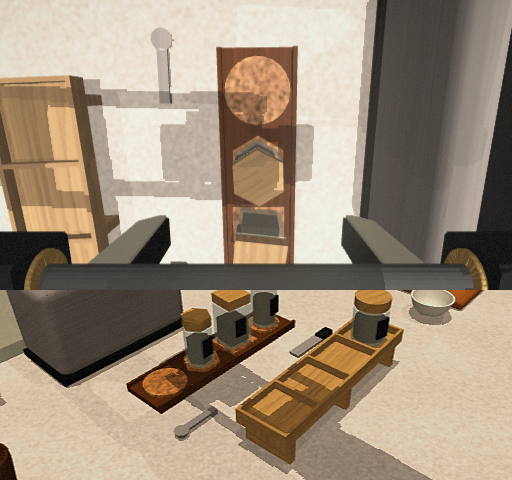

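Squat jar stands upright in the rightmost bay. Hex lid centre at about (258,178) with flats left/right (facing x).

Run:
```python
from h import *
m=np.load('wm.npy',allow_pickle=True).item()
im=cv2.imread("pics/w4.png"); g=cv2.cvtColor(im,cv2.COLOR_BGR2HSV)
for r in (165,175,185,195): print(r,[(u,g[r,u].tolist()) for u in list(range(226,240,2))+list(range(276,292,2))])
print(ray("",[[257.5,178],[232,178],[283,178],[258,207],[258,149]],.11,m).round(4))
```

```text
165 [(226, [11, 135, 83]), (228, [11, 132, 91]), (230, [10, 130, 90]), (232, [14, 122, 109]), (234, [16, 110, 155]), (236, [15, 106, 159]), (238, [15, 110, 153]), (276, [15, 110, 163]), (278, [15, 110, 163]), (280, [17, 110, 224]), (282, [17, 106, 227]), (284, [12, 112, 93]), (286, [9, 112, 89]), (288, [12, 112, 91]), (290, [12, 113, 97])]
175 [(226, [11, 132, 77]), (228, [12, 140, 89]), (230, [12, 146, 91]), (232, [11, 136, 86]), (234, [15, 111, 165]), (236, [16, 111, 165]), (238, [16, 109, 166]), (276, [16, 106, 163]), (278, [16, 113, 160]), (280, [16, 104, 225]), (282, [16, 110, 223]), (284, [12, 116, 97]), (286, [10, 119, 92]), (288, [11, 110, 88]), (290, [11, 109, 89])]
185 [(226, [12, 124, 80]), (228, [11, 133, 92]), (230, [12, 130, 90]), (232, [11, 129, 87]), (234, [15, 110, 157]), (236, [15, 110, 160]), (238, [16, 111, 167]), (276, [15, 108, 175]), (278, [17, 106, 231]), (280, [17, 106, 232]), (282, [17, 104, 235]), (284, [12, 131, 127]), (286, [11, 131, 123]), (288, [10, 130, 129]), (290, [12, 103, 87])]
195 [(226, [10, 124, 72]), (228, [10, 125, 88]), (230, [11, 123, 91]), (232, [12, 132, 89]), (234, [10, 131, 84]), (236, [12, 121, 103]), (238, [15, 112, 141]), (276, [16, 107, 181]), (278, [12, 123, 126]), (280, [11, 130, 120]), (282, [10, 123, 120]), (284, [11, 129, 115]), (286, [11, 128, 118]), (288, [10, 123, 122]), (290, [13, 102, 85])]
[[ 0.6629  0.027   0.11  ]
 [ 0.6395  0.027   0.11  ]
 [ 0.6863  0.027   0.11  ]
 [ 0.6634 -0.0009  0.11  ]
 [ 0.6632  0.0537  0.11  ]]
```

>>> arm_command:
  deltas:
    - [[0.1, 0.1, -2, 0, 0, 0], [0, 0, -3, 0, 0, 0], [0, 0, -3, 0, 0, 0], [0, 0, -3, 0, 0, 0], [0, 0, -2.2, 0, 0, 0], [0, 0, -1.2, 0, 0, 0], [0, 0, -0.7, 0, 0, 0], [0, 0, -0.3, 0, 0, 0], [0, 0, 0, 0, 0, 0], [0, 0, 0, 0, 0, 0]]

```text
t: 9.52
tool_pos: [0.6622, 0.0255, 0.0861]
orientation: [2.221, 2.22, 0.003]
force: [0.6, -0.0, 1.0]
opening: 0.093
gripper_force: 0.0
```

>>> arm_command:
  deltas:
    - [[0, 0, 0, 0, 0, 0], [0, 0, 0, 0, 0, 0], [0, 0, 0, 0, 0, 0], [0, 0, 0, 0, 0, 0], [0, 0, 0, 0, 0, 0], [0, 0, 0, 0, 0, 0], [0, 0, 0, 0, 0, 0], [0, 0, 0, 0, 0, 0]]
  gripper: -1

```text
t: 10.18
tool_pos: [0.6612, 0.0257, 0.0841]
orientation: [2.221, 2.221, 0.0]
force: [0.6, 1.1, -1.3]
opening: 0.0459
gripper_force: 24.7
```

>>> arm_command:
  deltas:
    - [[0, 0, 0.5, 0, 0, 0], [0, 0, 1.5, 0, 0, 0], [0, 0, 2.5, 0, 0, 0], [0, 0, 3, 0, 0, 0], [0, 0, 3, 0, 0, 0], [0, 0, 2, 0, 0, 0], [0, 0, 1, 0, 0, 0], [-1, -0.6, 0, 0, 0, 0], [-2, -1.1, 0, 0, 0, 0], [-3, -1.7, 0, 0, 0, 0], [-3, -1.7, 0, 0, 0, 0], [-3, -1.7, 0, 0, 0, 0]]

```text
t: 11.18
tool_pos: [0.539, -0.0426, 0.2175]
orientation: [-2.22, -2.221, 0.002]
force: [-0.1, -1.9, -2.3]
opening: 0.0462
gripper_force: 24.7
```

>>> arm_command:
  deltas:
    - [[-3, -1.7, 0, 0, 0, 0], [-3, -1.7, 0, 0, 0, 0], [-2, -1.1, 0, 0, 0, 0], [-1.1, -0.6, 0, 0, 0, 0], [-0.6, -0.3, 0, 0, 0, 0], [0, 0, -1, 0, 0, 0], [0, 0, -2.5, 0, 0, 0], [0, 0, -2.5, 0, 0, 0], [0, 0, -1.5, 0, 0, 0], [0, 0, -0.8, 0, 0, 0], [0, 0, 0, 0, 0, 0], [0, 0, 0, 0, 0, 0]]

```text
t: 12.18
tool_pos: [0.4442, -0.0959, 0.1358]
orientation: [-2.22, -2.221, 0.001]
force: [0.8, -0.5, -1.4]
opening: 0.0462
gripper_force: 24.7
```

>>> arm_command:
  deltas:
    - [[0, 0, -0.5, 0, 0, 0], [0, 0, -0.3, 0, 0, 0], [0, 0, -0.2, 0, 0, 0], [0, 0, 0, 0, 0, 0], [0, 0, 0, 0, 0, 0], [0, 0, 0, 0, 0, 0]]

```text
t: 12.68
tool_pos: [0.4443, -0.0964, 0.1265]
orientation: [2.221, 2.221, 0.0]
force: [-0.2, -0.5, -1.7]
opening: 0.0463
gripper_force: 24.7
```

>>> arm_command:
  deltas:
    - [[0, 0, -0.1, 0, 0, 0], [0, 0, 0, 0, 0, 0], [0, 0, -0.1, 0, 0, 0], [0, 0, 0, 0, 0, 0], [0, 0, 0, 0, 0, 0]]

```text
t: 13.1
tool_pos: [0.444, -0.0963, 0.124]
orientation: [-2.222, -2.221, 0.0]
force: [0.2, 0.4, -1.8]
opening: 0.0463
gripper_force: 24.7
```

>>> arm_command:
  deltas:
    - [[0, 0, -0.1, 0, 0, 0], [0, 0, 0, 0, 0, 0], [0, 0, 0, 0, 0, 0]]

```text
t: 13.35
tool_pos: [0.4441, -0.0963, 0.1231]
orientation: [-2.222, -2.221, 0.0]
force: [0.6, -0.3, -2.3]
opening: 0.0458
gripper_force: 24.7
```

>>> arm_command:
  deltas:
    - [[0, 0, -0.05, 0, 0, 0], [0, 0, 0, 0, 0, 0], [0, 0, 0, 0, 0, 0]]

```text
t: 13.6
tool_pos: [0.4442, -0.0963, 0.123]
orientation: [2.222, 2.221, 0.0]
force: [-1.3, 0.2, 2.6]
opening: 0.0462
gripper_force: 24.6
```

>>> arm_command:
  deltas:
    - [[0, 0, 0, 0, 0, 0], [0, 0, 0, 0, 0, 0], [0, 0, 0, 0, 0, 0], [0, 0, 0, 0, 0, 0], [0, 0, 1, 0, 0, 0], [0, 0, 2, 0, 0, 0], [0, 0, 3, 0, 0, 0], [0, 0, 3.5, 0, 0, 0], [0, 0, 2.5, 0, 0, 0], [1.4, 0.2, 0, 0, 0, 0], [3, 0.5, 0, 0, 0, 0], [3.8, 0.6, 0, 0, 0, 0]]
  gripper: 1

```text
t: 14.6
tool_pos: [0.527, -0.0837, 0.2452]
orientation: [2.221, 2.218, 0.002]
force: [0.5, -0.1, 0.4]
opening: 0.0929
gripper_force: 0.0
```

>>> arm_command:
  deltas:
    - [[3.8, 0.6, 0, 0, 0, 0], [3.8, 0.6, 0, 0, 0, 0], [3.6, 0.6, 0, 0, 0, 0], [2.2, 0.5, 0, 0, 0, 0], [0.3, 0, 0, 0, 0, 0], [0, 0, 0, 0, 0, 0], [0, 0, 0, 0, 0, 0]]

```text
t: 15.18
tool_pos: [0.6627, -0.0605, 0.2428]
orientation: [-2.221, -2.221, 0.001]
force: [-0.6, -0.7, -0.6]
opening: 0.0928
gripper_force: 0.0
```

Run:
```python
from h import *
s=monitor.read_state(); print(s['t'],s['tool_pos'],s['orientation'],s['opening'])
m=eyes.camera_model("wrist"); im=eyes.read_camera("wrist"); np.save('wm.npy',m,allow_pickle=True)
s=eyes.read_camera("side")
cv2.imwrite("pics/w5.png",np.vstack([im[:290],s[130:320]]))
mk=wood(im,90,130); mk[:,:225]=0; mk[:,300:]=0; mk[:130]=0; mk[240:]=0
mk=cv2.morphologyEx(mk,cv2.MORPH_OPEN,np.ones((9,9)))
c=max(cv2.findContours(mk,cv2.RETR_EXTERNAL,cv2.CHAIN_APPROX_NONE)[0],key=cv2.contourArea)
print(cv2.boundingRect(c)); w=ray("",c[:,0],.118,m)[:,:2].astype(np.float32); print(cv2.minAreaRect(w))
```

```text
15.1833 [ 0.66266019 -0.06046605  0.2427686 ] [-2.22123759e+00 -2.22111893e+00  8.60499622e-04] 0.09277154646190243
(228, 150, 59, 63)
((0.6637248396873474, -0.062069714069366455), (0.05606137216091156, 0.050461795181035995), 83.97322082519531)
```

View pics/w5.png

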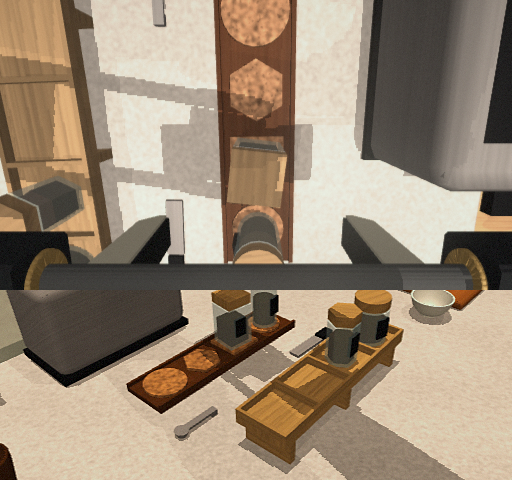

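Hex stands in its bay. Square lid centre about (257,179), yaw about -6°.

>>> arm_command:
  deltas:
    - [[0.1, 0, -2, 0, 0, -3], [0, 0, -3, 0, 0, -3], [0, 0, -3, 0, 0, 0], [0, 0, -3, 0, 0, 0], [0, 0, -2, 0, 0, 0], [0, 0, -1.2, 0, 0, 0], [0, 0, -0.6, 0, 0, 0], [0, 0, -0.3, 0, 0, 0], [0, 0, 0, 0, 0, 0], [0, 0, 0, 0, 0, 0]]

```text
t: 16.12
tool_pos: [0.6651, -0.0606, 0.0937]
orientation: [2.333, 2.1, 0.003]
force: [0.6, 0.2, -0.1]
opening: 0.0925
gripper_force: 0.0
```

>>> arm_command:
  deltas:
    - [[0, 0, 0, 0, 0, 0], [0, 0, 0, 0, 0, 0], [0, 0, 0, 0, 0, 0], [0, 0, 0, 0, 0, 0], [0, 0, 0, 0, 0, 0], [0, 0, 0, 0, 0, 0], [0, 0, 0, 0, 0, 0], [0, 0, 0, 0, 0, 0]]
  gripper: -1

```text
t: 16.78
tool_pos: [0.664, -0.0603, 0.0915]
orientation: [-2.335, -2.102, 0.0]
force: [-0.4, 1.3, -0.1]
opening: 0.0498
gripper_force: 24.9
```

>>> arm_command:
  deltas:
    - [[0, 0, 0.5, 0, 0, 0], [0, 0, 1.5, 0, 0, 0], [0, 0, 2.5, 0, 0, 0], [0, 0, 3, 0, 0, 0], [0, 0, 3, 0, 0, 0], [0, 0, 2, 0, 0, 0], [0, 0, 1, 0, 0, 0], [-1, 0.2, 0, 0, 0, 1], [-2, 0.4, 0, 0, 0, 2], [-3, 0.6, 0, 0, 0, 2], [-3.2, 0.7, 0, 0, 0, 2], [-3.2, 0.7, 0, 0, 0, 1]]

```text
t: 17.78
tool_pos: [0.5381, -0.034, 0.2249]
orientation: [-2.179, -2.26, 0.002]
force: [0.3, 0.4, -1.7]
opening: 0.0496
gripper_force: 24.9
```

>>> arm_command:
  deltas:
    - [[-3.2, 0.7, 0, 0, 0, 0], [-3, 0.7, 0, 0, 0, 0], [-2, 0.5, 0, 0, 0, 0], [-1.1, 0.2, 0, 0, 0, 0], [-0.6, 0.1, 0, 0, 0, 0], [0, 0, -1, 0, 0, 0], [0, 0, -2.5, 0, 0, 0], [0, 0, -2.5, 0, 0, 0], [0, 0, -1.7, 0, 0, 0], [0, 0, -0.9, 0, 0, 0], [0, 0, 0, 0, 0, 0], [0, 0, 0, 0, 0, 0]]

```text
t: 18.78
tool_pos: [0.4411, -0.0124, 0.1402]
orientation: [-2.182, -2.259, 0.001]
force: [0.3, -0.0, -1.5]
opening: 0.0504
gripper_force: 24.9
```

>>> arm_command:
  deltas:
    - [[0, 0, -0.4, 0, 0, 0], [0, 0, -0.2, 0, 0, 0], [0, 0, -0.1, 0, 0, 0], [0, 0, -0.1, 0, 0, 0], [0, 0, 0, 0, 0, 0], [0, 0, 0, 0, 0, 0]]

```text
t: 19.28
tool_pos: [0.4412, -0.0124, 0.1329]
orientation: [2.182, 2.259, 0.0]
force: [0.7, -0.7, -3.4]
opening: 0.0499
gripper_force: 24.9
```

>>> arm_command:
  deltas:
    - [[0, 0, -0.1, 0, 0, 0], [0, 0, 0, 0, 0, 0], [0, 0, 0, 0, 0, 0]]

```text
t: 19.53
tool_pos: [0.441, -0.0123, 0.1316]
orientation: [-2.183, -2.26, 0.0]
force: [0.2, -0.2, -2.8]
opening: 0.05
gripper_force: 24.9
```

>>> arm_command:
  deltas:
    - [[0, 0, -0.1, 0, 0, 0], [0, 0, 0, 0, 0, 0], [0, 0, 0, 0, 0, 0]]

```text
t: 19.78
tool_pos: [0.4411, -0.0123, 0.1306]
orientation: [2.183, 2.26, 0.0]
force: [0.6, 0.5, -2.4]
opening: 0.0496
gripper_force: 24.9
```

>>> arm_command:
  deltas:
    - [[0, 0, -0.05, 0, 0, 0], [0, 0, 0, 0, 0, 0], [0, 0, 0, 0, 0, 0]]

```text
t: 20.03
tool_pos: [0.4411, -0.0124, 0.1305]
orientation: [2.182, 2.26, 0.0]
force: [-2.7, -0.2, 2.6]
opening: 0.05
gripper_force: 24.9
```

>>> arm_command:
  deltas:
    - [[0, 0, 0, 0, 0, 0], [0, 0, 0, 0, 0, 0], [0, 0, 0, 0, 0, 0], [0, 0, 0, 0, 0, 0], [0, 0, 1, 0, 0, 0], [0, 0, 2, 0, 0, 0], [0, 0, 3, 0, 0, 0], [0, 0, 3.5, 0, 0, 0], [0, 0, 2.5, 0, 0, 0], [1.2, -0.7, 0, 0, 0, 0], [2.6, -1.6, 0, 0, 0, 0], [3.2, -2, 0, 0, 0, 0]]
  gripper: 1

```text
t: 21.03
tool_pos: [0.5122, -0.0551, 0.2527]
orientation: [2.179, 2.259, 0.004]
force: [0.4, 0.7, 0.6]
opening: 0.0928
gripper_force: 0.0
```

>>> arm_command:
  deltas:
    - [[3.2, -2, 0, 0, 0, 0], [3.2, -2, 0, 0, 0, 0], [3.2, -2, 0, 0, 0, 0], [3.2, -2, 0, 0, 0, -1], [2, -1.2, 0, 0, 0, -1], [0.6, -0.3, 0, 0, 0, 0], [0, 0, 0, 0, 0, 0], [0, 0, 0, 0, 0, 0]]

```text
t: 21.7
tool_pos: [0.6647, -0.15, 0.2502]
orientation: [-2.221, -2.221, 0.0]
force: [1.2, -0.4, -0.0]
opening: 0.0928
gripper_force: 0.0
```

Run:
```python
from h import *
s=monitor.read_state(); print(s['t'],s['tool_pos'],s['orientation'],s['opening'])
m=eyes.camera_model("wrist"); im=eyes.read_camera("wrist"); np.save('wm.npy',m,allow_pickle=True)
s=eyes.read_camera("side")
cv2.imwrite("pics/w6.png",np.vstack([im[:290],s[130:320]]))
mk=wood(im,90,130); mk[:,:225]=0; mk[:,300:]=0; mk[:130]=0; mk[240:]=0
mk=cv2.morphologyEx(mk,cv2.MORPH_OPEN,np.ones((9,9)))
c=max(cv2.findContours(mk,cv2.RETR_EXTERNAL,cv2.CHAIN_APPROX_NONE)[0],key=cv2.contourArea)
print(cv2.boundingRect(c)); w=ray("",c[:,0],.128,m)[:,:2].astype(np.float32); print(cv2.minEnclosingCircle(w),cv2.minAreaRect(w))
```

```text
21.7 [ 0.66472353 -0.14996453  0.25019314] [-2.22063235e+00 -2.22118959e+00  2.62517025e-04] 0.0928352973625438
(228, 163, 57, 44)
((0.66578209400177, -0.15019553899765015), 0.025712132453918457) ((0.6666483283042908, -0.15472517907619476), (0.05119159072637558, 0.03909400478005409), 9.621519088745117)
```

View pics/w6.png

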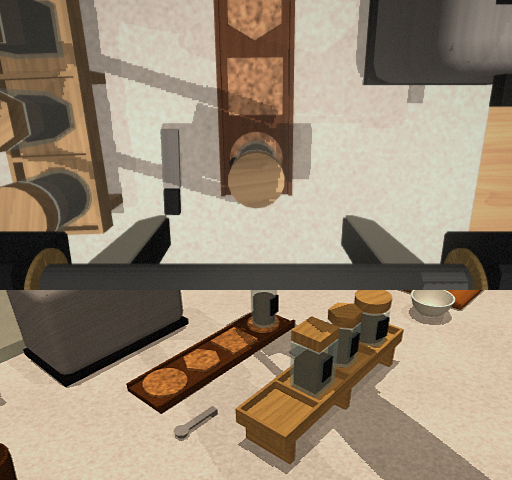

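Three jars stand in the rack; tall lid at about (256,179), i.e. (0.666,-0.150).

>>> arm_command:
  deltas:
    - [[0.1, 0, -2, 0, 0, 0], [0, 0, -3, 0, 0, 0], [0, 0, -3, 0, 0, 0], [0, 0, -3, 0, 0, 0], [0, 0, -2, 0, 0, 0], [0, 0, -1, 0, 0, 0], [0, 0, -0.5, 0, 0, 0], [0, 0, -0.3, 0, 0, 0], [0, 0, 0, 0, 0, 0], [0, 0, 0, 0, 0, 0]]

```text
t: 22.63
tool_pos: [0.6672, -0.1506, 0.1043]
orientation: [2.22, 2.22, 0.002]
force: [0.6, -0.2, -0.3]
opening: 0.0929
gripper_force: 0.0
```

>>> arm_command:
  deltas:
    - [[0, 0, 0, 0, 0, 0], [0, 0, 0, 0, 0, 0], [0, 0, 0, 0, 0, 0], [0, 0, 0, 0, 0, 0], [0, 0, 0, 0, 0, 0], [0, 0, 0, 0, 0, 0], [0, 0, 0, 0, 0, 0], [0, 0, 0, 0, 0, 0]]
  gripper: -1

```text
t: 23.3
tool_pos: [0.666, -0.1504, 0.102]
orientation: [-2.221, -2.221, 0.0]
force: [-0.5, -0.5, 0.1]
opening: 0.0514
gripper_force: 25.0
```

>>> arm_command:
  deltas:
    - [[0, 0, 0.5, 0, 0, 0], [0, 0, 1.5, 0, 0, 0], [0, 0, 2.5, 0, 0, 0], [0, 0, 3, 0, 0, 0], [0, 0, 3, 0, 0, 0], [0, 0, 3, 0, 0, 0], [0, 0, 1.7, 0, 0, 0], [0, 0, 0.8, 0, 0, 0], [-1, 0.9, 0, 0, 0, 0], [-2, 1.9, 0, 0, 0, 0], [-2.8, 2.8, 0, 0, 0, 0], [-2.8, 2.8, 0, 0, 0, 0]]

```text
t: 24.3
tool_pos: [0.5786, -0.0659, 0.2609]
orientation: [-2.222, -2.219, 0.002]
force: [0.1, 0.9, -2.1]
opening: 0.0516
gripper_force: 25.0
```

>>> arm_command:
  deltas:
    - [[-2.8, 2.8, 0, 0, 0, 0], [-2.8, 2.8, 0, 0, 0, 0], [-2.8, 2.8, 0, 0, 0, 0], [-2.8, 2.8, 0, 0, 0, 0], [-1.7, 1.7, 0, 0, 0, 0], [-0.9, 0.9, 0, 0, 0, 0], [-0.4, 0.2, 0, 0, 0, 0], [0, 0, 0, 0, 0, 0], [0, 0, 0, 0, 0, 0]]

```text
t: 25.05
tool_pos: [0.4387, 0.073, 0.2621]
orientation: [2.222, 2.22, -0.0]
force: [0.5, -0.3, -4.0]
opening: 0.0515
gripper_force: 25.0
```

Run:
```python
from h import *
s=monitor.read_state(); print(s['t'],s['tool_pos'],s['orientation'],s['opening'],s['force'])
m=eyes.camera_model("wrist"); im=eyes.read_camera("wrist"); np.save('wm.npy',m,allow_pickle=True)
s=eyes.read_camera("side")
cv2.imwrite("pics/w7.png",np.vstack([im[:290],s[130:320]]))
```

```text
25.05 [0.43868542 0.07297386 0.26214503] [ 2.22153842e+00  2.22047735e+00 -1.71713052e-04] 0.05146343667902402 [ 0.48056899 -0.2551648  -3.99885925]
```

View pics/w7.png

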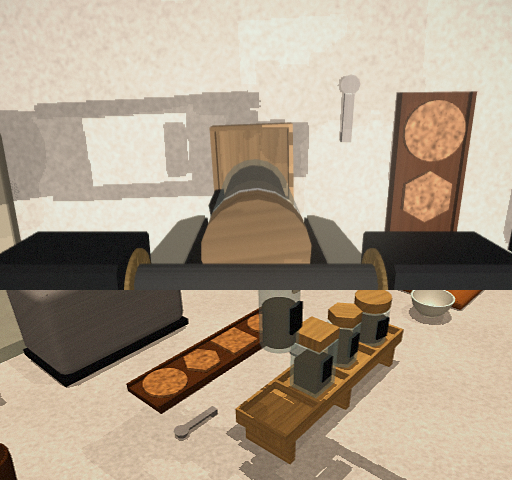

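The tall jar hangs over the leftmost bay; rack end edge at row ~125, columns 211–293.

Run:
```python
from h import *
m=np.load('wm.npy',allow_pickle=True).item()
print(ray("",[[211,126],[293,123],[252,124.5]],.069,m).round(4))
```

```text
[[0.3915 0.1174 0.069 ]
 [0.48   0.1205 0.069 ]
 [0.4358 0.119  0.069 ]]
```

>>> arm_command:
  deltas:
    - [[0, 0, -1, 0, 0, 0], [0, 0, -2.5, 0, 0, 0], [0, 0, -3, 0, 0, 0], [0, 0, -2.5, 0, 0, 0], [0, 0, -1.5, 0, 0, 0], [0, 0, -0.7, 0, 0, 0], [0, 0, -0.4, 0, 0, 0], [0, 0, -0.2, 0, 0, 0], [0, 0, 0, 0, 0, 0], [0, 0, 0, 0, 0, 0], [0, 0, 0, 0, 0, 0]]

```text
t: 26.07
tool_pos: [0.439, 0.0737, 0.1454]
orientation: [2.221, 2.22, 0.002]
force: [0.6, -0.5, -3.3]
opening: 0.0516
gripper_force: 25.0
```

>>> arm_command:
  deltas:
    - [[0, 0, -0.1, 0, 0, 0], [0, 0, 0, 0, 0, 0], [0, 0, 0, 0, 0, 0]]

```text
t: 26.32
tool_pos: [0.4382, 0.0737, 0.1434]
orientation: [2.221, 2.221, 0.001]
force: [0.1, 0.3, -2.6]
opening: 0.0515
gripper_force: 25.0
```

>>> arm_command:
  deltas:
    - [[0, 0, -0.1, 0, 0, 0], [0, 0, 0, 0, 0, 0], [0, 0, 0, 0, 0, 0]]

```text
t: 26.57
tool_pos: [0.438, 0.0737, 0.1421]
orientation: [-2.222, -2.221, 0.0]
force: [0.9, -0.0, -2.7]
opening: 0.0517
gripper_force: 25.0
```

>>> arm_command:
  deltas:
    - [[0, 0, -0.1, 0, 0, 0], [0, 0, 0, 0, 0, 0], [0, 0, 0, 0, 0, 0]]

```text
t: 26.82
tool_pos: [0.4381, 0.0737, 0.1411]
orientation: [-2.222, -2.221, 0.0]
force: [0.2, -0.6, -3.1]
opening: 0.0515
gripper_force: 25.0
```

>>> arm_command:
  deltas:
    - [[0, 0, -0.05, 0, 0, 0], [0, 0, 0, 0, 0, 0], [0, 0, 0, 0, 0, 0]]

```text
t: 27.07
tool_pos: [0.4381, 0.0737, 0.141]
orientation: [2.222, 2.221, 0.0]
force: [-2.3, 0.3, 1.7]
opening: 0.0517
gripper_force: 25.0
```

Contact. Release and retreat.

>>> arm_command:
  deltas:
    - [[0, 0, 0, 0, 0, 0], [0, 0, 0, 0, 0, 0], [0, 0, 0, 0, 0, 0], [0, 0, 0, 0, 0, 0], [0, 0, 1, 0, 0, 0], [0, 0, 2, 0, 0, 0], [0, 0, 3, 0, 0, 0], [0, 0, 3.5, 0, 0, 0], [0, 0, 2.5, 0, 0, 0], [0, 2, 0, 0, 0, 0], [0, 4, 0, 0, 0, 0], [0, 4, 0, 0, 0, 0]]
  gripper: 1

```text
t: 28.07
tool_pos: [0.4388, 0.1742, 0.2627]
orientation: [2.224, 2.216, 0.004]
force: [1.3, 0.6, -0.2]
opening: 0.0927
gripper_force: 0.0
```

>>> arm_command:
  deltas:
    - [[0, 4, 0, 0, 0, 0], [0, 4, 0, 0, 0, 0], [0, 4, 0, 0, 0, 0], [0, 2, 0, 0, 0, 0], [0, 0, 0, 0, 0, 0], [0, 0, 0, 0, 0, 0], [0, 0, 0, 0, 0, 0]]

```text
t: 28.65
tool_pos: [0.4381, 0.3132, 0.261]
orientation: [2.221, 2.221, -0.0]
force: [0.4, 0.5, -0.5]
opening: 0.093
gripper_force: 0.0
```

Run:
```python
from h import *
s=monitor.read_state(); print(s['t'],s['tool_pos'],s['force'])
a=eyes.read_camera("top")[90:310,150:406]; b=eyes.read_camera("side")[90:310,128:440]
cv2.imwrite("pics/f.png",cv2.resize(np.hstack([a,b]),None,fx=1.4,fy=1.4))
```

```text
28.65 [0.43814037 0.31321837 0.2609992 ] [ 0.37136491  0.53936749 -0.48073943]
```

View pics/f.png

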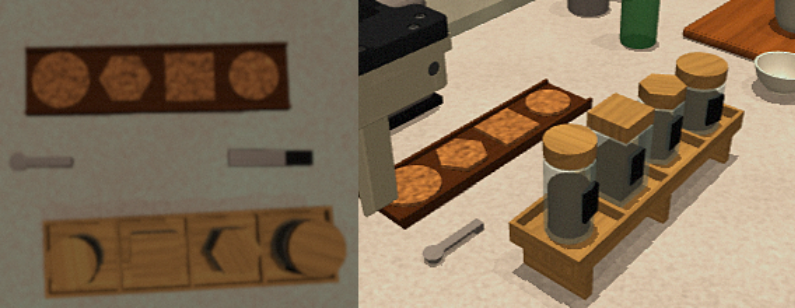

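All four jars stand upright in the bays in the order tall, square, hex, squat from left to right (lids at x≈75, 155, 232, 315 in the top crop), and the arm is clear.

```bash
python3 -c "
from plant import ticket
print(ticket.close_job())"
```

```text
the job is handed in; nothing more can be done
None
```

The job is handed in: all four jars stand upright in the bamboo rack in reverse order (tall, square, hex, squat from left to right), each lowered to contact before release, after about 29 s of robot time.

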